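# Open a honey jar in a one-handed jar clamp

### The job

Brace the six-sided honey jar, which stands loose in the jar clamp, by sliding the jaw with the orange knob firmly up against it, so that it is held between both jaws. Then unscrew the tight gold cap anticlockwise until its lugs let go, without the jar turning in the clamp, and lift it straight off. Finish while holding the cap: keep it gripped, level and still two or three centimetres above the open mouth, with the jar still clamped and the mug, teaspoon and tea packet left alone.

Things in the scene. Friction and masses are not known exactly. Their poses are not given: they have to be found in the camera images.
- jar_clamp: White and grey one-handed jar clamp, fixed to the worktop. Origin on the worktop below the axis of a clamped jar; z up. Base 116 mm in x, from -175 to +65 mm in y. Fixed grey jaw on the +y side, black rubber face at y = +30 mm, 66 mm high. The jar stands on a black mat, its top 16 mm above the origin.
- clamp_jaw (a joint): Travel of the sliding jaw along the clamp's +y, towards the fixed jaw, in m: 0 fully open (its face at y = -75 mm), 0.045 with the jar held flat between both jaws. It stays where it is left: moving it, either way, takes about 12 N. To brace the jar, push until the force on the tool is some 18 N.
- clamp_knob (a point): Top centre of the upright round orange knob on the sliding jaw, 89 mm above the worktop; in the clamp's frame at x = 0, y = -135 mm + joint value. The knob is 26 mm thick, free to grip over its upper 45 mm; the jaw plate's back is 41 mm from its axis, towards +y, and 66 mm high.
- honey_jar: Six-sided clear jar of honey with a white label, 0.3 to 0.6 kg, standing loose between the open jaws. 60 mm across flats; flats face its +y and -y, the jaws (within 2 degrees). Origin at the centre of its underside, z up. Six-sided up to 66 mm, then a shoulder up to 74 mm and a round neck.
- jar_mouth (a point): Centre of the jar's open mouth, level with the rim, 92 mm above the jar's underside; z up.
- jar_cap: Round gold metal cap, 58 mm across, 18 mm high, knurled, 40 g; origin at the centre of its lower edge (78 mm above the jar's underside when closed), z up. Three lugs hook it to the neck. Unscrews anticlockwise from above, up to 0.5 N m; rises 2 mm, lets go after 1.05 rad and lifts off at 1.1 to 1.5 rad of turn (aim for 1.3); then the next thread stops it.
- mug_white: White mug, 86x103x94 mm, a bystander; origin under its centre.
- teaspoon: Steel teaspoon, 138x28x12 mm, a bystander; origin under its centre.
- tea_packet: Green box of tea, 76x150x70 mm, a bystander; origin under its centre.
Things that resemble listed ones, but are neither listed nor needed, are in the scene too. Leave any black or blue look-alike of the honey_jar alone.

How it is judged:
By the outcome, as a careful person would: the job done as asked, in the order asked, and still so for the second after the job is handed in, while the arm keeps its last pose, push and grip.
It also fails if it takes over 51 s, if anything falls off the work surface, if the arm or the gripper's body presses on something with over 40 N, if the wrist force passes 120 N, or if a joint passes its speed limit or range.

### The arm

A 7-joint arm with a two-finger parallel gripper is mounted at the origin on a cart in front of the work surface, level with it; the furniture and walls round the work are solid. World frame = base frame: x ahead of the robot, y to its left, z up, the work surface at z = 0. Lengths are in m, angles in rad, forces in N, time in s.
With the tool pointing down it reaches from about 0.4 to 0.85 m from the base axis. Payload 4.5 kg.
Tool frame: the origin (TCP) lies where the fingers leave the gripper's body, on its centre line; the fingertips stand 64 mm ahead of it and the grasp point (between the pads) lies 45 mm ahead of it; z points along the fingers, y is the direction in which the jaws open and shut (so a half turn about z gives the same grasp; the last joint's range is limited). The gripper opens to 88 mm and grips with 3 to 60 N. Pads are 18 mm wide; open, the fingers measure 123 mm over their backs; the gripper's body (75 mm by 187 mm) begins 45 mm behind the grasp point.
Start: joints at [-1.134, 0.689, -0.195, 1.565, 0.157, 0.902, -0.215], TCP at [0.245, 0.575, 0.303] pointing down, gripper open.
Joint ranges: [-3.01, 3.01], [-0.46, 2.08], [-1.47, 1.51], [0.13, 2.56], [-1, 4.14], [0.04, 2.09], [-2.66, 2.66]. Speed limits (rad/s): [2.57, 2.57, 3.14, 3.14, 3.14, 3.14, 3.14].

### API

Orientations are given as a unit quaternion [x, y, z, w].
In Python, from plant import monitor, snapshot, workorder, finder gives the robot as it stands.
- The arm moves only by the tool carry_out, never from a script. Its argument "motion" is one flat list of numbers, 6 for each row, row after row: the shift along the tool's x, y, z in cm, then the turn, a rotation vector about the tool's x, y, z in rad. In form: [x, y, z, rx, ry, rz, x, y, z, rx, ry, rz, ...]. A call has 1 to 8 rows; each row shifts and turns the commanded pose from where the row before left it, along the tool's axes as they then stand; what a row does not reach is not made up. A row lasts 1/8 s, in which the tool goes at most 62.5 mm and 10.7 degrees, less where a joint would pass 70% of its speed; a pose out of reach is approached as far as the arm can. A call with a gripper value outside its range is refused whole. "hand" is the finger opening in cm, from 0 to 8.81, set as the call begins (left out, the last holds). The fingers move at their own pace and stop on an object; "grip_force" is the grip in N (left out, the last holds). Time passes only in rows, so rows that do not move let the fingers close. It gives the time, the measured TCP pose, the force and the opening at its end, in the units of the state.
- monitor.get_state(): the state, without advancing time (a new reading comes with each control period).
- snapshot(name): name is "scene" or "top"; returns a dict with "frame" (420x560x3 uint8, red, green, blue), "range_z" (420x560 float32, m along the optical axis (not along the pixel's ray), 0 where there is no reading), "fx", "fy", "cx", "cy" (pixels), "D" ([k1, k2, p1, p2, k3] as OpenCV has them; the pictures are not rectified), "rvec" (rotation vector, rad) and "tvec" (3), from world to camera coordinates, as OpenCV has them. Camera axes: x right, y down, z forward; pixel columns grow to the right and rows downward; lengths in m; the calibration is good to about 2 mm. A picture is of the moment at which its call begins.
- workorder.finish_job(): hands the job in, once; it reports no verdict.
Trained networks look in a picture, given as the dict that the camera call returned (one of the last four; its "shot" number tells which), for a name from the list of things; names that differ only in an ending like _2 or _b are one class to them, and where a whole thing is asked for, a point or a joint stands for the part that bears it (a point fixed in the world has none). Each returns a list of dicts, best first, with "p" (0 to 1); they miss things now and then, are a little off and sometimes report something else, mostly with a low value. They report only what shows in the picture. A call takes as long as a camera call. They do not tell look-alikes from the thing itself.
- finder.masks_of(picture, thing): "pixels" (420x560 bool, what is visible of it) and "extent" ([left, top, right, bottom] in pixels, round what is visible of it).
The state is a dict: "clock": time; "q": joint angles; "qd": joint speeds; "joint_torque": joint torques, N m; "tool_pos": TCP position; "eef_rot": TCP orientation; "contact_force": force on the tool from outside, world axes, zero at the start; "moment": the same for the moment, N m; "opening": opening from 0.0 (shut) to 1.0 (fully open).
Only numpy, scipy, OpenCV 4.12 (cv2) and the standard library are available. Lean on these libraries where they do the work, as an engineer would, in place of code of your own. Each camera call takes 0.05 s, during which the arm holds its last target. There are 200 camera calls.

## Working session

There is one attempt and no reset: what is moved stays moved. The work goes in short steps, Python scripts to look and compute and a tool call to move; the robot and the scene stay as the last step left them, time stands still between calls to the robot, and variables do not carry over. Pictures are saved under pics/ and viewed, about 8 in all and at most 12, crops included, and the job is handed in when it is done.

Besides the shell and the picture viewer there is one more tool, called as a command line: name --argument value ..., lists and objects as JSON in quotes. carry_out: Moves the arm, as the interface text tells. Its arguments: {"type":"object","properties":{"motion":{"type":"array"},"hand":{"type":"number"},"grip_force":{"type":"number"}},"required":["motion"]}

```bash
mkdir -p pics; ls; cat > h.py <<'E'
import numpy as np, cv2, pickle
from plant import monitor, snapshot, workorder, finder
from scipy.spatial.transform import Rotation as R
def shot(name,fn=None):
    p=snapshot(name)
    if fn: cv2.imwrite('pics/'+fn, p['frame'][:,:,::-1])
    return p
def cloud(p):
    K=np.array([[p['fx'],0,p['cx']],[0,p['fy'],p['cy']],[0,0,1.]])
    h,w=p['range_z'].shape
    u,v=np.meshgrid(np.arange(w),np.arange(h))
    n=cv2.undistortPoints(np.stack([u,v],-1).reshape(-1,1,2).astype(float),K,np.array(p['D'],float)).reshape(h,w,2)
    z=p['range_z'][...,None]
    c=np.concatenate([n*z,z],-1)
    Rm=cv2.Rodrigues(np.array(p['rvec'],float))[0]
    W=(c-np.array(p['tvec']).reshape(3))@Rm
    W[p['range_z']==0]=np.nan
    return W
E
python3 - <<'E'
from h import *
np.set_printoptions(precision=4,suppress=True)
a=shot('scene');b=shot('top')
cv2.imwrite('pics/a.png',a['frame'][:,:,::-1]);cv2.imwrite('pics/b.png',b['frame'][:,:,::-1])
pickle.dump((a,b),open('p0.pkl','wb'))
for nm,p in (('scene',a),('top',b)):
    W=cloud(p)
    for t in ['jar_clamp','clamp_knob','honey_jar','jar_cap','mug_white','teaspoon','tea_packet']:
        for r in finder.masks_of(p,t)[:3]:
            m=r['pixels']; print(nm,t,round(r['p'],2),r['extent'],np.nanmedian(W[m],0),np.nanmax(W[m],0))
print(monitor.get_state())
E
```

```text
pics
scene jar_clamp 0.55 [255.0, 183.3, 383.4, 276.6] [ 0.516  -0.0068  0.0331] [0.6276 0.122  0.0911]
scene clamp_knob 0.61 [327.4, 183.1, 367.8, 235.6] [ 0.5272 -0.0445  0.0417] [ 0.5909 -0.0101  0.0911]
scene honey_jar 0.97 [211.4, 181.4, 244.6, 228.7] [0.6651 0.1322 0.0581] [0.8471 0.1848 0.0943]
scene honey_jar 0.95 [290.7, 201.6, 325.2, 243.2] [0.5216 0.0511 0.0619] [0.5619 0.0835 0.0909]
scene honey_jar 0.74 [338.2, 244.1, 394.3, 274.3] [0.4392 0.0136 0.0057] [0.4627 0.0931 0.0689]
scene jar_cap 0.8 [295.0, 185.4, 327.2, 212.1] [0.5364 0.0399 0.1109] [0.7129 0.0633 0.1144]
scene mug_white 0.95 [255.3, 151.0, 296.5, 205.9] [ 0.6904 -0.0014  0.0636] [0.8983 0.0571 0.1126]
scene mug_white 0.31 [324.4, 182.3, 365.7, 236.5] [ 0.5279 -0.0458  0.0408] [0.6276 0.0017 0.0911]
scene mug_white 0.25 [158.7, 228.6, 251.4, 322.8] [0.5282 0.2625 0.0641] [0.6819 0.3286 0.0731]
scene teaspoon 0.89 [334.1, 246.5, 394.0, 273.2] [0.4394 0.0067 0.0057] [0.4627 0.0408 0.0133]
scene tea_packet 0.62 [158.8, 228.0, 249.5, 321.8] [0.5283 0.2614 0.0641] [0.6809 0.3286 0.0731]
top jar_clamp 0.83 [247.7,
[... 627 characters left out ...]
.0269 0.0977]
top teaspoon 0.56 [282.8, 274.1, 348.5, 290.9] [0.4389 0.0129 0.004 ] [0.4562 0.0525 0.0145]
top tea_packet 0.73 [139.7, 202.6, 220.5, 255.3] [0.5459 0.2463 0.0671] [0.614  0.3409 0.0749]
{'clock': 0.8, 'q': array([-1.1342,  0.689 , -0.1946,  1.5653,  0.1573,  0.9025, -0.2151]), 'qd': array([-0.0015, -0.0008, -0.0013, -0.0004,  0.0003,  0.0008, -0.0016]), 'joint_torque': array([  0.0006, -52.7449,  -1.2667, -15.3735,  -0.0519,  -0.0007,
         0.    ]), 'tool_pos': array([0.245 , 0.575 , 0.3028]), 'eef_rot': array([0.2   , 0.9798, 0.0001, 0.    ]), 'contact_force': array([-0.3562,  0.6594,  0.5552]), 'moment': array([-0.0041, -0.0373, -0.0322]), 'opening': 0.9986872376853346}
```

View pics/a.png

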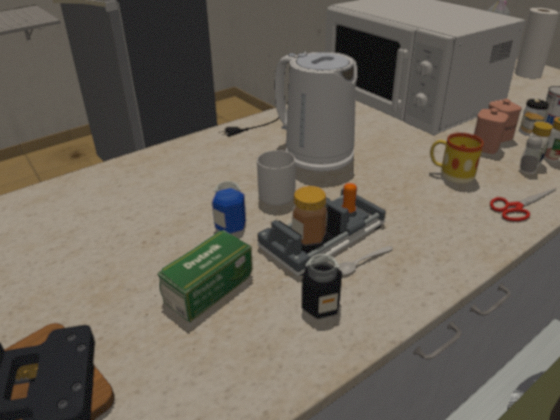

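View pics/b.png

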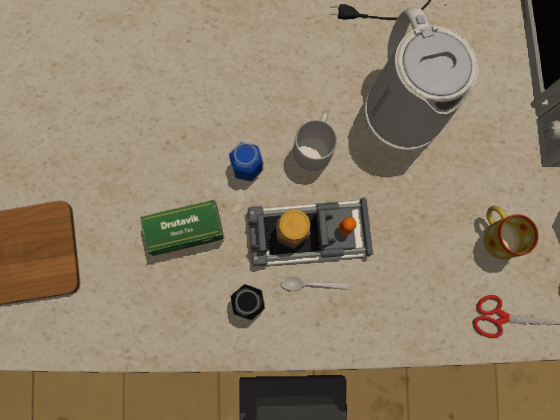

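The gold-capped jar at (293,229) in the top view stands in the clamp, so it is the one meant. The blue (246,160) and black (248,302) look-alikes stand outside. The knob is at (347,225), with the jaw open. Next I measure and check an enlarged crop.

```bash
python3 - <<'E'
from h import *
np.set_printoptions(precision=4,suppress=True)
a,b=pickle.load(open('p0.pkl','rb'))
for nm,p in (('scene',a),('top',b)):
    W=cloud(p); hsv=cv2.cvtColor(p['frame'],cv2.COLOR_RGB2HSV)
    near=(abs(W[...,0]-.54)<.12)&(abs(W[...,1])<.2)
    cap=near&(W[...,2]>.104)&(W[...,2]<.13)
    P=W[cap]; (c,r)=cv2.minEnclosingCircle(P[:,:2].astype(np.float32)); print(nm,'cap',c,r,P[:,:2].mean(0),np.median(P[:,2]),len(P))
    kn=near&(W[...,2]>.06)&(W[...,2]<.1)&(hsv[...,1]>150)&(W[...,1]<-.0)
    P=W[kn]; top=P[P[:,2]>.083]; print('knob',len(P),P.mean(0),P.min(0),P.max(0),'top',len(top),top.mean(0),top.min(0),top.max(0))
    base=near&(W[...,2]>.006)&(W[...,2]<.08)&(W[...,1]<.14)&(W[...,1]>-.15)&(W[...,0]>.468)&(W[...,0]<.625)
    print('rect',cv2.minAreaRect(W[base][:,:2].astype(np.float32)))
    jaw=near&(abs(W[...,2]-.066)<.006)
    P=W[jaw]
    for s,q in (('fixed',P[(P[:,1]>.065)]),('slide',P[(P[:,1]<.0)&(P[:,1]>-.04)])): print(s,len(q),q.mean(0) if len(q) else 0, cv2.minAreaRect(q[:,:2].astype(np.float32)) if len(q) else 0)
c=b['frame'][185:275,235:385]; d=a['frame'][160:280,240:400]
cv2.imwrite('pics/c.png',np.hstack([cv2.resize(c,(450,360),interpolation=cv2.INTER_CUBIC)[:, :],cv2.resize(d,(350,360),interpolation=cv2.INTER_CUBIC)])[:,:,::-1])
E
```

```text
scene cap (0.5429664850234985, 0.034039873629808426) 0.029675889760255814 [0.5397 0.0371] 0.11141553169795101 548
knob 193 [ 0.5422 -0.0659  0.0779] [ 0.5335 -0.0791  0.0601] [ 0.5549 -0.0572  0.0911] top 72 [ 0.5447 -0.0681  0.0872] [ 0.5354 -0.0791  0.0831] [ 0.5549 -0.0579  0.0911]
rect ((0.542000949382782, -0.0006955936551094055), (0.11692800372838974, 0.2406960129737854), 4.030887603759766)
fixed 792 [0.5553 0.1438 0.0667] ((0.5430030226707458, 0.13507474958896637), (0.22522656619548798, 0.13309893012046814), 19.685012817382812)
slide 195 [ 0.5319 -0.0216  0.0649] ((0.5395200848579407, -0.024644512683153152), (0.06080503761768341, 0.027529951184988022), 3.6395630836486816)
top cap (0.543016791343689, 0.03327763453125954) 0.029265146702528 [0.5428 0.0335] 0.11030022380176317 769
knob 165 [ 0.5461 -0.0699  0.0838] [ 0.5339 -0.083   0.0603] [ 0.5601 -0.0583  0.0926] top 117 [ 0.5473 -0.0712  0.0862] [ 0.5348 -0.0826  0.083 ] [ 0.5597 -0.0595  0.0926]
rect ((0.5414946675300598, -0.0001676306128501892), (0.11956782639026642, 0.24107865989208221), 4.123510360717773)
fixed 956 [0.5457 0.1439 0.066 ] ((0.5400722026824951, 0.14082622528076172), (0.23957425355911255, 0.11781908571720123), 0.8077024221420288)
slide 350 [ 0.5437 -0.0223  0.0643] ((0.5444574356079102, -0.024579865857958794), (0.06995038688182831, 0.024824809283018112), 4.509067058563232)
```

View pics/c.png

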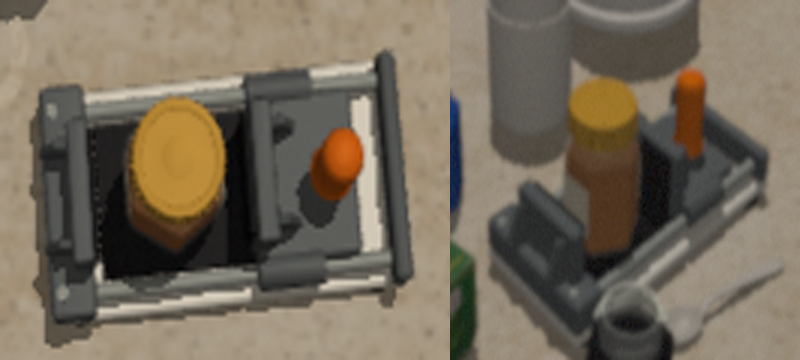

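```bash
cat >> h.py <<'E'
def plan(x,y,z,yaw,n,cur=None):
    """rows from current (tool pointing down) to TCP x,y,z with tool-y axis at world angle yaw (deg)"""
    s=monitor.get_state(); p0=s['tool_pos']; r0=R.from_quat(s['eef_rot'])
    ty=np.array([np.cos(np.radians(yaw)),np.sin(np.radians(yaw)),0]); tz=np.array([0,0,-1.]); tx=np.cross(ty,tz)
    r1=R.from_matrix(np.stack([tx,ty,tz],1)); w=(r0.inv()*r1).as_rotvec()
    out=[];pp,rr=np.array(p0),r0
    for i in range(1,n+1):
        t=i/n; q=p0+t*(np.array([x,y,z])-p0); rn=r0*R.from_rotvec(w*t)
        out+=list(np.round(rr.inv().apply(q-pp)*100,2))+list(np.round((rr.inv()*rn).as_rotvec(),3)); pp,rr=q,rn
    print([float(v) for v in out])
E
python3 -c "
from h import *
plan(.5475,-.0715,.20,4.1,24)"
```

```text
[-2.22, -1.98, 0.43, 0.0, -0.0, 0.046, -2.3, -1.88, 0.43, 0.0, -0.0, 0.046, -2.39, -1.77, 0.43, 0.0, -0.0, 0.046, -2.47, -1.66, 0.43, 0.0, -0.0, 0.046, -2.54, -1.55, 0.43, 0.0, -0.0, 0.046, -2.61, -1.43, 0.43, 0.0, -0.0, 0.046, -2.67, -1.31, 0.43, 0.0, -0.0, 0.046, -2.73, -1.19, 0.43, 0.0, -0.0, 0.046, -2.78, -1.06, 0.43, 0.0, -0.0, 0.046, -2.82, -0.93, 0.43, 0.0, -0.0, 0.046, -2.86, -0.8, 0.43, 0.0, -0.0, 0.046, -2.9, -0.67, 0.43, 0.0, -0.0, 0.046, -2.93, -0.54, 0.43, 0.0, -0.0, 0.046, -2.95, -0.4, 0.43, 0.0, -0.0, 0.046, -2.96, -0.27, 0.43, 0.0, -0.0, 0.046, -2.97, -0.13, 0.43, 0.0, -0.0, 0.046, -2.97, 0.0, 0.43, 0.0, -0.0, 0.046, -2.97, 0.14, 0.43, 0.0, -0.0, 0.046, -2.96, 0.27, 0.43, 0.0, -0.0, 0.046, -2.95, 0.41, 0.43, 0.0, -0.0, 0.046, -2.92, 0.54, 0.43, 0.0, -0.0, 0.046, -2.9, 0.68, 0.43, 0.0, -0.0, 0.046, -2.86, 0.81, 0.43, 0.0, -0.0, 0.046, -2.82, 0.94, 0.43, 0.0, -0.0, 0.046]
```

carry_out --motion '[-2.2,-2.0,0.4,0,0,0.046,-2.3,-1.9,0.4,0,0,0.046,-2.4,-1.8,0.4,0,0,0.046,-2.5,-1.7,0.4,0,0,0.046,-2.5,-1.5,0.4,0,0,0.046,-2.6,-1.4,0.4,0,0,0.046,-2.7,-1.3,0.4,0,0,0.046,-2.7,-1.2,0.4,0,0,0.046]' --hand 8.0

```text
clock: 1.8
tool_pos: [0.3459, 0.3585, 0.2708]
eef_rot: [0.377, 0.926, 0.0, 0.0]
contact_force: [-0.1, -0.4, -0.2]
opening: 0.908
```

carry_out --motion '[-2.8,-1.1,0.4,0,0,0.046,-2.8,-0.9,0.4,0,0,0.046,-2.9,-0.8,0.4,0,0,0.046,-2.9,-0.7,0.4,0,0,0.046,-2.9,-0.5,0.4,0,0,0.046,-2.9,-0.4,0.4,0,0,0.046,-3.0,-0.3,0.4,0,0,0.046,-3.0,-0.1,0.4,0,0,0.046]'

```text
clock: 2.8
tool_pos: [0.4464, 0.1425, 0.2388]
eef_rot: [0.54, 0.842, 0.0, 0.0]
contact_force: [-0.4, 0.1, 0.0]
opening: 0.913
```

carry_out --motion '[-3.0,0,0.4,0,0,0.046,-3.0,0.1,0.4,0,0,0.046,-3.0,0.3,0.4,0,0,0.046,-3.0,0.4,0.4,0,0,0.046,-2.9,0.5,0.4,0,0,0.046,-2.9,0.7,0.4,0,0,0.046,-2.9,0.8,0.4,0,0,0.046,-2.8,0.9,0.4,0,0,0.046]'

```text
clock: 3.8
tool_pos: [0.5457, -0.0754, 0.2067]
eef_rot: [0.685, 0.729, 0.0, 0.0]
contact_force: [-0.5, -0.8, 0.9]
opening: 0.905
```

```bash
python3 -c "
from h import *
s=monitor.get_state();print(s)
plan(.5475,-.0715,.118,4.1,1)"
```

```text
{'clock': 3.8, 'q': array([ 0.06804059,  0.72916702, -0.02408309,  1.88488417,  0.03142505,
        0.52728782,  0.0854274 ]), 'qd': array([ 0.36179396,  0.16390958,  0.04159983, -0.33465722, -0.06190103,
        0.166363  ,  0.0890206 ]), 'joint_torque': array([ -1.37622166, -50.1251471 ,   1.12842824,  -9.16218996,
         0.05810584,  -0.10561099,  -0.08365812]), 'tool_pos': array([ 0.54567206, -0.07535459,  0.20669447]), 'eef_rot': array([6.84669077e-01, 7.28853996e-01, 2.87230891e-04, 1.57780369e-04]), 'contact_force': array([-0.47490683, -0.76507682,  0.87413936]), 'moment': array([-0.04628594,  0.13127664,  0.02034239]), 'opening': 0.904745957101831}
[0.37, 0.2, 8.87, 0.001, -0.0, -0.009]
```

carry_out --motion '[0.4,0.2,0,0,0,-0.009,0,0,1.8,0,0,0,0,0,2.0,0,0,0,0,0,2.0,0,0,0,0,0,2.0,0,0,0,0,0,1.0,0,0,0,0,0,0,0,0,0]'

```text
clock: 4.68
tool_pos: [0.5465, -0.0694, 0.1184]
eef_rot: [0.68, 0.733, -0.0, -0.001]
contact_force: [0.3, -0.3, -0.4]
opening: 0.904
```

carry_out --motion '[0,0,0,0,0,0,0,0,0,0,0,0,0,0,0,0,0,0,0,0,0,0,0,0,0,0,0,0,0,0,0,0,0,0,0,0]' --hand 1.5 --grip_force 40

```text
clock: 5.42
tool_pos: [0.5474, -0.0703, 0.1187]
eef_rot: [0.681, 0.732, 0.001, 0.001]
contact_force: [2.8, 0.5, -1.9]
opening: 0.282
```

```bash
python3 -c "
from h import *
s=monitor.get_state();print(s)
shot('scene','d0.png')
im=cv2.imread('pics/d0.png')[140:290,230:430];cv2.imwrite('pics/d.png',cv2.resize(im,(800,600)))"
```

```text
{'clock': 5.425, 'q': array([ 0.05533564,  0.87975047, -0.0187346 ,  1.91984653,  0.04270227,
        0.34089873,  0.07624488]), 'qd': array([-2.56393797e-03, -5.12508926e-04, -3.52281987e-04, -3.49463603e-03,
       -9.14019939e-05,  4.96877593e-03,  1.86962789e-03]), 'joint_torque': array([ 1.91158131e-01, -5.20594525e+01,  1.25966717e+00, -5.76294288e+00,
       -3.76048463e-02,  4.46900558e-01, -2.86083807e-03]), 'tool_pos': array([ 0.54742245, -0.07031189,  0.11874471]), 'eef_rot': array([6.80803751e-01, 7.32465497e-01, 5.38754186e-04, 5.06757837e-04]), 'contact_force': array([ 2.80724049,  0.53363437, -1.90424084]), 'moment': array([ 0.0075889 , -0.26178076, -0.00207419]), 'opening': 0.28167729830291954}
```

View pics/d.png

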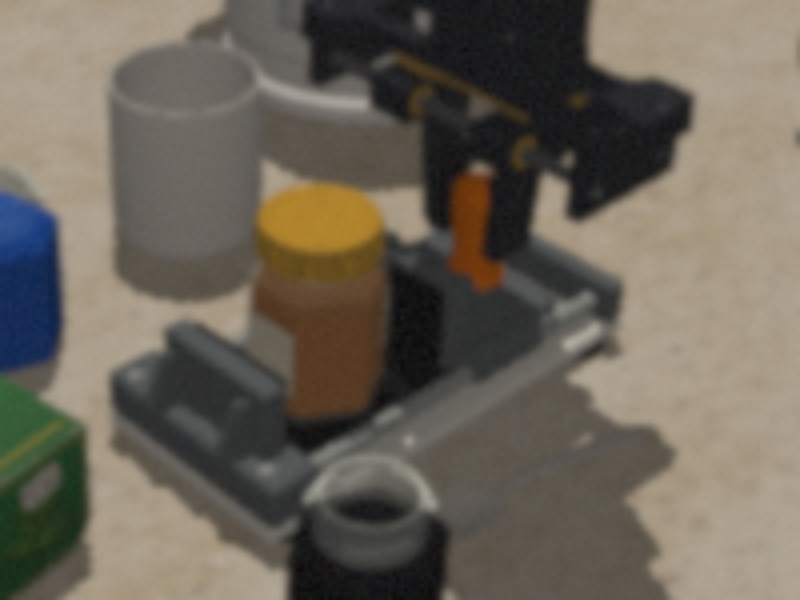

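The fingers hold the orange knob (crop 475,230), the jar stands free in front of the jaw. I push along tool +x, which is clamp +y.

carry_out --motion '[0.4,0,0,0,0,0,0.5,0,0,0,0,0,0.5,0,0,0,0,0,0.5,0,0,0,0,0,0.4,0,0,0,0,0,0.4,0,0,0,0,0,0.2,0,0,0,0,0,0.2,0,0,0,0,0]' --grip_force 50

```text
clock: 6.48
tool_pos: [0.5457, -0.0469, 0.1188]
eef_rot: [0.683, 0.73, -0.002, 0.004]
contact_force: [4.2, -14.9, -5.0]
opening: 0.283
```

carry_out --motion '[0.3,0,0,0,0,0,0.3,0,0,0,0,0,0.3,0,0,0,0,0,0.1,0,0,0,0,0,0,0,0,0,0,0]'

```text
clock: 7.1
tool_pos: [0.545, -0.0366, 0.1188]
eef_rot: [0.683, 0.73, -0.002, 0.004]
contact_force: [4.7, -14.4, -4.8]
opening: 0.283
```

carry_out --motion '[0.1,0,0,0,0,0,0.1,0,0,0,0,0,0,0,0,0,0,0]'

```text
clock: 7.48
tool_pos: [0.5449, -0.0348, 0.1188]
eef_rot: [0.683, 0.73, -0.002, 0.004]
contact_force: [4.4, -14.0, -4.7]
opening: 0.281
```

carry_out --motion '[0.1,0,0,0,0,0,0.1,0,0,0,0,0,0,0,0,0,0,0]'

```text
clock: 7.85
tool_pos: [0.5448, -0.0341, 0.1188]
eef_rot: [0.684, 0.73, -0.003, 0.005]
contact_force: [4.8, -16.8, -5.2]
opening: 0.282
```

carry_out --motion '[0.1,0,0,0,0,0,0.05,0,0,0,0,0,0,0,0,0,0,0]'

```text
clock: 8.22
tool_pos: [0.5448, -0.034, 0.1188]
eef_rot: [0.684, 0.73, -0.003, 0.005]
contact_force: [4.6, -19.4, -6.6]
opening: 0.285
```

carry_out --motion '[-0.4,0,0,0,0,0,-0.3,0,0,0,0,0,-0.1,0,0,0,0,0,0,0,0,0,0,0]'

```text
clock: 8.72
tool_pos: [0.5449, -0.0347, 0.1188]
eef_rot: [0.682, 0.732, -0.0, 0.002]
contact_force: [3.3, -6.6, -3.2]
opening: 0.283
```

carry_out --motion '[0,0,0,0,0,0,0,0,0,0,0,0,0,0,0,0,0,0,0,0,0,0,0,0]' --hand 8.0

```text
clock: 9.22
tool_pos: [0.5438, -0.0316, 0.1187]
eef_rot: [0.681, 0.733, 0.0, -0.0]
contact_force: [-0.3, 0.5, 0.0]
opening: 0.711
```

carry_out --motion '[0,0,-1,0,0,0,0,0,-2,0,0,0,0,0,-3,0,0,0,0,0,-3,0,0,0,-2,0,-3,0,0,0,-3,0,-2,0,0,0,-2,0,0,0,0,0,0,0,0,0,0,0]'

```text
clock: 10.22
tool_pos: [0.5488, -0.1036, 0.2595]
eef_rot: [0.682, 0.731, -0.0, 0.001]
contact_force: [-0.9, -0.1, 0.3]
opening: 0.907
```

```bash
python3 - <<'E'
from h import *
np.set_printoptions(precision=4,suppress=True)
print(monitor.get_state())
a=shot('scene');b=shot('top')
for nm,p in (('scene',a),('top',b)):
    W=cloud(p); hsv=cv2.cvtColor(p['frame'],cv2.COLOR_RGB2HSV)
    near=(abs(W[...,0]-.54)<.06)&(abs(W[...,1]-.05)<.06)
    P=W[near&(W[...,2]>.104)&(W[...,2]<.125)]
    if len(P)>20: print(nm,'cap',cv2.minEnclosingCircle(P[:,:2].astype(np.float32)),P[:,:2].mean(0),np.median(P[:,2]),len(P))
    near=(abs(W[...,0]-.54)<.06)&(abs(W[...,1])<.1)
    P=W[near&(hsv[...,1]>150)&(abs(W[...,2]-.087)<.005)&(W[...,1]<0)]
    if len(P)>5: print('knob',P.mean(0),P.min(0),P.max(0),len(P))
c=b['frame'][175:285,225:405]; d=a['frame'][160:290,230:400]
cv2.imwrite('pics/e.png',np.hstack([cv2.resize(c,(450,400),interpolation=cv2.INTER_CUBIC),cv2.resize(d,(350,400),interpolation=cv2.INTER_CUBIC)])[:,:,::-1])
E
```

```text
{'clock': 10.225, 'q': array([ 0.1192,  0.6563, -0.0261,  1.8204,  0.0273,  0.6643,  0.1466]), 'qd': array([-0.037 ,  0.0129, -0.0402,  0.0175, -0.0135, -0.0044, -0.0114]), 'joint_torque': array([  1.0957, -48.5275,   1.3607, -12.5339,   0.0719,   0.0182,
         0.1124]), 'tool_pos': array([ 0.5488, -0.1036,  0.2595]), 'eef_rot': array([ 0.6821,  0.7313, -0.0001,  0.0007]), 'contact_force': array([-0.879 , -0.1349,  0.258 ]), 'moment': array([-0.0574,  0.0467,  0.0159]), 'opening': 0.9071957631886435}
scene cap ((0.5408215522766113, 0.05490785837173462), 0.029522299766540527) [0.5382 0.0568] 0.11145362826589969 564
knob [ 0.5405 -0.0329  0.0862] [ 0.5313 -0.0459  0.0821] [ 0.5502 -0.023   0.0905] 75
top cap ((0.5421810746192932, 0.053176093846559525), 0.029246464371681213) [0.5416 0.0532] 0.11041726626063302 770
knob [ 0.5446 -0.0356  0.0861] [ 0.5334 -0.0465  0.0821] [ 0.5564 -0.024   0.0903] 134
```

View pics/e.png

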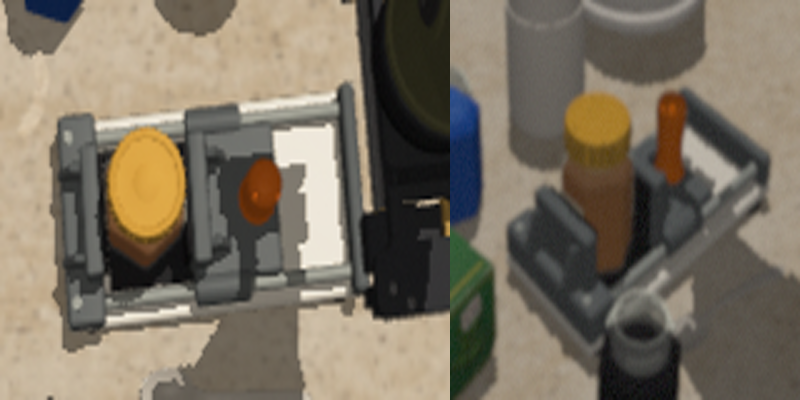

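The jar is now held flat between both jaws (top crop: cap 147,182 between the fixed jaw and the plate). I move over the cap.

```bash
python3 -c "
from h import *
plan(.5416,.0537,.2,4.1,1)"
```

```text
[15.45, 0.42, 5.89, -0.0, -0.001, 0.002]
```

carry_out --motion '[2.5,0,0,0,0,0,2.5,0,0,0,0,0,3,0.2,0,0,0,0,3,0.2,1.0,0,0,0,2.5,0,1.9,0,0,0,2,0,1.5,0,0,0,0,0,1.5,0,0,0,0,0,0,0,0,0]' --hand 8.4

```text
clock: 11.32
tool_pos: [0.5409, 0.0527, 0.1986]
eef_rot: [0.681, 0.733, -0.001, -0.001]
contact_force: [0.1, -0.1, 0.2]
opening: 0.955
```

```bash
python3 -c "
from h import *
print(monitor.get_state()['tool_pos'],monitor.get_state()['qd'].round(3))
plan(.5416,.0537,.1555,4.1,1)"
```

```text
[0.54087669 0.05273807 0.19859338] [ 0.019 -0.026  0.012 -0.016 -0.001  0.012 -0.   ]
[0.09, 0.09, 4.31, -0.003, 0.001, 0.002]
```

carry_out --motion '[0.1,0.1,1,0,0,0,0,0,1.5,0,0,0,0,0,1.2,0,0,0,0,0,0.6,0,0,0,0,0,0,0,0,0,0,0,0,0,0,0]'

```text
clock: 12.08
tool_pos: [0.5429, 0.0542, 0.1569]
eef_rot: [0.681, 0.732, 0.0, 0.0]
contact_force: [0.4, -0.6, -0.3]
opening: 0.954
```

```bash
python3 -c "
from h import *
print(monitor.get_state())
plan(.5416,.0537,.1555,4.1,1)
shot('scene','f0.png')
im=cv2.imread('pics/f0.png')[130:280,220:420];cv2.imwrite('pics/f.png',cv2.resize(im,(800,600)))"
```

```text
{'clock': 12.075, 'q': array([-1.84636255e-01,  8.08780221e-01,  1.05657831e-03,  1.92767808e+00,
       -2.05657160e-03,  4.04556805e-01, -1.08996027e-01]), 'qd': array([-0.00212124, -0.00446637, -0.0005516 , -0.0024713 ,  0.00208081,
       -0.00107269, -0.00227867]), 'joint_torque': array([ 1.48054305e-02, -4.99770641e+01,  1.36790492e+00, -7.73496240e+00,
       -2.55679846e-02,  1.17591291e-02,  2.99776448e-04]), 'tool_pos': array([0.54290074, 0.05421231, 0.1569351 ]), 'eef_rot': array([6.80824542e-01, 7.32446489e-01, 2.45821371e-04, 1.54182290e-04]), 'contact_force': array([ 0.42335418, -0.60398032, -0.29482836]), 'moment': array([-0.05061336,  0.01024229, -0.01553795]), 'opening': 0.9544545126233721}
[-0.04, -0.13, 0.14, 0.001, -0.0, 0.001]
```

View pics/f.png

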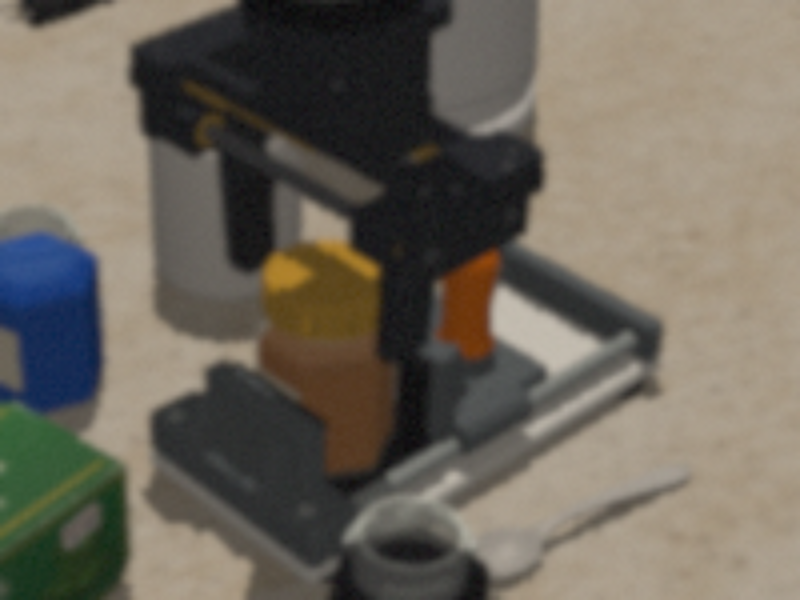

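Fingers straddle the gold cap (crop 325,285). Next I lower 1 mm and close gently.

carry_out --motion '[0,-0.1,0.1,0,0,0,0,0,0,0,0,0,0,0,0,0,0,0,0,0,0,0,0,0,0,0,0,0,0,0,0,0,0,0,0,0]' --hand 4.8 --grip_force 10

```text
clock: 12.88
tool_pos: [0.5418, 0.0541, 0.1558]
eef_rot: [0.681, 0.732, 0.0, 0.0]
contact_force: [0.2, 0.2, 1.4]
opening: 0.657
```

carry_out --motion '[0,0,0,0,0,0,0,0,0,0,0,0,0,0,0,0,0,-0.04,0,0,0,0,0,-0.06,0,0,-0.01,0,0,-0.06,0,0,-0.01,0,0,-0.06,0,0,0,0,0,0]' --grip_force 55

```text
clock: 13.75
tool_pos: [0.5418, 0.054, 0.1562]
eef_rot: [0.595, 0.804, 0.0, 0.0]
contact_force: [-0.6, -0.8, 5.4]
opening: 0.65
```

```bash
python3 -c "
from h import *
s=monitor.get_state();print(s)
t=R.from_quat(s['eef_rot']).as_matrix()[:,1];print(np.degrees(np.arctan2(t[1],t[0])))"
```

```text
{'clock': 13.75, 'q': array([-0.15452176,  0.80835354, -0.04951312,  1.92958955,  0.09069598,
        0.40531833,  0.02422398]), 'qd': array([-0.00320835, -0.00127252,  0.00344756,  0.00077635, -0.00250594,
       -0.00070191, -0.00559492]), 'joint_torque': array([ 3.55985649e-03, -4.74455166e+01,  5.09128310e-01, -7.19108194e+00,
       -1.11944634e-01, -7.65175489e-02, -2.30182620e-02]), 'tool_pos': array([0.54180006, 0.05401863, 0.15621018]), 'eef_rot': array([5.94975453e-01, 8.03743841e-01, 1.85691598e-04, 1.18542762e-04]), 'contact_force': array([-0.64827925, -0.77715951,  5.43842615]), 'moment': array([-0.09500407,  0.04866731,  0.09126784]), 'opening': 0.6502547151282162}
16.97823315524352
```

carry_out --motion '[0,0,-0.01,0,0,-0.05,0,0,-0.02,0,0,-0.07,0,0,-0.01,0,0,-0.07,0,0,-0.02,0,0,-0.07,0,0,-0.01,0,0,-0.07,0,0,-0.02,0,0,-0.07,0,0,-0.01,0,0,-0.07,0,0,0,0,0,-0.03]'

```text
clock: 14.75
tool_pos: [0.5416, 0.054, 0.1569]
eef_rot: [0.378, 0.926, 0.0, -0.0]
contact_force: [-0.1, -0.3, 2.8]
opening: 0.652
```

```bash
python3 -c "
from h import *
s=monitor.get_state();print(s)
t=R.from_quat(s['eef_rot']).as_matrix()[:,1];print(np.degrees(np.arctan2(t[1],t[0])))
shot('scene','g0.png');b=shot('top')
im=cv2.imread('pics/g0.png')[130:280,240:440];cv2.imwrite('pics/g.png',cv2.resize(im,(800,600)))"
```

```text
{'clock': 14.75, 'q': array([-0.08476878,  0.80932722, -0.16652583,  1.92572078,  0.2916941 ,
        0.42969828,  0.32891937]), 'qd': array([ 0.03013079,  0.00405128, -0.051156  , -0.00362425,  0.0828522 ,
        0.01625124,  0.13555204]), 'joint_torque': array([-2.23101885e-01, -4.87312853e+01, -8.38018209e-01, -7.45210022e+00,
       -4.89663240e-02,  1.15126750e-02, -2.84994364e-02]), 'tool_pos': array([0.54161949, 0.0540333 , 0.15689312]), 'eef_rot': array([ 3.77953146e-01,  9.25824719e-01,  5.18651859e-05, -8.21133761e-05]), 'contact_force': array([-0.14182275, -0.31400639,  2.79060612]), 'moment': array([-0.08544468,  0.02477571,  0.01974778]), 'opening': 0.6521979507535374}
45.58609293839325
```

View pics/g.png

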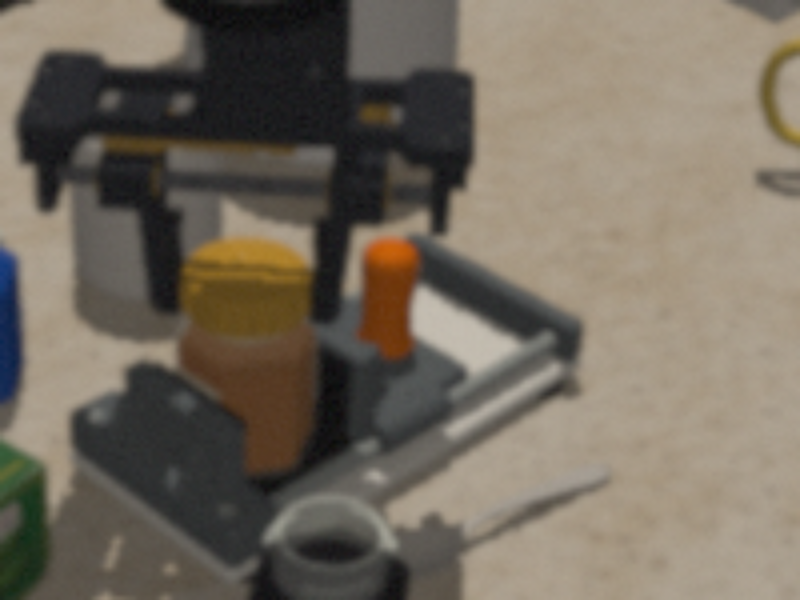

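The cap turns with the fingers (crop 247,290); the jar and jaws have not shifted. I turn the remaining 0.58 rad.

carry_out --motion '[0,0,-0.02,0,0,-0.07,0,0,-0.01,0,0,-0.08,0,0,-0.02,0,0,-0.08,0,0,-0.01,0,0,-0.08,0,0,-0.01,0,0,-0.08,0,0,-0.01,0,0,-0.08,0,0,0,0,0,-0.08,0,0,0,0,0,-0.03]'

```text
clock: 15.85
tool_pos: [0.5414, 0.0539, 0.1573]
eef_rot: [0.098, 0.995, -0.0, -0.0]
contact_force: [-0.3, -0.2, -0.3]
opening: 0.648
```

carry_out --motion '[0,0,0,0,0,0,0,0,0,0,0,0]'

```text
clock: 16.1
tool_pos: [0.5415, 0.0542, 0.1575]
eef_rot: [0.099, 0.995, 0.0, -0.0]
contact_force: [-0.2, -0.1, -0.1]
opening: 0.652
```

```bash
python3 -c "
from h import *
s=monitor.get_state();print(s)
t=R.from_quat(s['eef_rot']).as_matrix()[:,1];print(np.degrees(np.arctan2(t[1],t[0])))"
```

```text
{'clock': 16.1, 'q': array([ 5.03074707e-04,  8.19101634e-01, -3.11010404e-01,  1.92088459e+00,
        5.05985601e-01,  4.79133844e-01,  6.99750541e-01]), 'qd': array([-0.00175052, -0.00343669, -0.00087719, -0.00182954,  0.00040404,
        0.00083616,  0.00169881]), 'joint_torque': array([ 7.56047596e-02, -5.06691885e+01, -2.81902783e+00, -7.97974974e+00,
       -1.57047127e-02,  6.75174734e-02, -1.94579028e-03]), 'tool_pos': array([0.54152961, 0.05417186, 0.15754684]), 'eef_rot': array([ 9.90378142e-02,  9.95083654e-01,  4.98717532e-06, -1.83756894e-04]), 'contact_force': array([-0.1751726 , -0.05807603, -0.08707271]), 'moment': array([ 0.03303989, -0.06122988, -0.02984583]), 'opening': 0.6520270068049058}
78.63246759347916
```

Turned 1.30 rad, contact force about zero. I start the lift gently.

carry_out --motion '[0,0,-0.1,0,0,0,0,0,-0.1,0,0,0,0,0,-0.1,0,0,0,0,0,0,0,0,0]'

```text
clock: 16.6
tool_pos: [0.5417, 0.0541, 0.1608]
eef_rot: [0.099, 0.995, 0.0, 0.0]
contact_force: [0.8, 0.2, -0.5]
opening: 0.646
```

carry_out --motion '[0,0,-0.4,0,0,0,0,0,-0.7,0,0,0,0,0,-0.7,0,0,0,0,0,-0.7,0,0,0,0,0,-0.6,0,0,0,0,0,-0.3,0,0,0,0,0,0,0,0,0,0,0,0,0,0,0]'

```text
clock: 17.6
tool_pos: [0.5415, 0.0541, 0.1945]
eef_rot: [0.099, 0.995, -0.0, -0.0]
contact_force: [0.2, -0.4, -1.3]
opening: 0.646
```

```bash
python3 - <<'E'
from h import *
print(monitor.get_state())
a=shot('scene');b=shot('top')
W=cloud(b);hsv=cv2.cvtColor(b['frame'],cv2.COLOR_RGB2HSV)
P=W[(hsv[...,1]>150)&(abs(W[...,2]-.087)<.005)&(abs(W[...,0]-.54)<.06)&(abs(W[...,1]+.03)<.04)]
print('knob',len(P),P.mean(0) if len(P) else '')
W=cloud(a);hsv=cv2.cvtColor(a['frame'],cv2.COLOR_RGB2HSV)
near=(abs(W[...,0]-.54)<.05)&(abs(W[...,1]-.054)<.05)&(hsv[...,1]>130)&(W[...,2]>.112)
P=W[near];print('cap z range',np.percentile(P[:,2],[2,50,98]),len(P))
c=b['frame'][175:285,225:405]; d=a['frame'][140:280,230:410]
cv2.imwrite('pics/k.png',np.hstack([cv2.resize(d,(500,400),interpolation=cv2.INTER_CUBIC),cv2.resize(c,(300,400),interpolation=cv2.INTER_CUBIC)])[:,:,::-1])
E
```

```text
{'clock': 17.6, 'q': array([ 0.02869408,  0.7611912 , -0.35666193,  1.90082635,  0.46847684,
        0.56245902,  0.73369632]), 'qd': array([-0.00065615,  0.00374148,  0.00109942, -0.00028133,  0.00111868,
        0.00029661,  0.00021777]), 'joint_torque': array([ 2.08280061e-02, -4.97076166e+01, -3.30269940e+00, -9.48054135e+00,
       -1.89084804e-02,  6.21922757e-02,  4.89930153e-04]), 'tool_pos': array([0.5415488 , 0.05407949, 0.19452984]), 'eef_rot': array([ 9.86982815e-02,  9.95117386e-01, -3.79325148e-05, -1.90669078e-04]), 'contact_force': array([ 0.20992064, -0.38739057, -1.29239137]), 'moment': array([-0.02083304, -0.00759322, -0.0099232 ]), 'opening': 0.6464005150583797}
knob 0 
cap z range [0.1363903  0.15007231 0.22422506] 713
```

View pics/k.png

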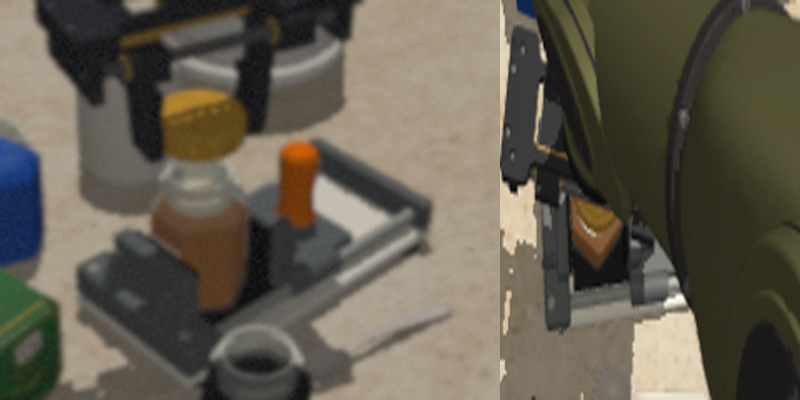

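The cap (crop 203,122) is held about 2.5 cm above the open glass mouth (crop 200,180). The jar is still between the jaws, and the spoon, mug and packet are unmoved. I do a last check of knob and cap level, then hand in.

```bash
python3 - <<'E'
from h import *
a=shot('scene');W=cloud(a);hsv=cv2.cvtColor(a['frame'],cv2.COLOR_RGB2HSV)
P=W[(hsv[...,1]>150)&(abs(W[...,2]-.0863)<.0043)&(abs(W[...,0]-.54)<.06)&(abs(W[...,1]+.035)<.03)]
print('knob',len(P),P.mean(0),P.min(0),P.max(0))
C=W[(hsv[...,1]>130)&(abs(W[...,0]-.54)<.035)&(abs(W[...,1]-.054)<.035)&(W[...,2]>.149)&(W[...,2]<.16)]
A=np.c_[C[:,:2]-C[:,:2].mean(0),np.ones(len(C))];print('cap plane',np.linalg.lstsq(A,C[:,2],rcond=None)[0],len(C))
s=monitor.get_state();print(s['tool_pos'],abs(s['qd']).max(),s['contact_force'],s['opening'],s['clock'])
print(workorder.finish_job())
E
```

```text
knob 91 [ 0.54146572 -0.03294295  0.08645516] [ 0.53296257 -0.04687404  0.08222594] [ 0.55260992 -0.02267051  0.0905571 ]
cap plane [-0.00101497  0.0054643   0.15047167] 413
[0.54160242 0.05411973 0.19448982] 0.001910698089225153 [-0.40860162 -0.3489214  -0.95945979] 0.6507895803381096 17.75
the job is handed in; nothing more can be done
None
```

The honey jar is braced in the clamp, its gold cap is off, and the gripper holds the cap over the open mouth. I handed the job in at 17.75 s; it reports no verdict.

- **Bracing:** I gripped the orange knob and pushed the sliding jaw until it stopped against the jar at about 19.5 N, slightly over the 18 N you gave. I then eased the load off and let go.
- **Unscrewing:** I gripped the cap at 55 N and turned it 1.30 rad anticlockwise while it rose about 2 mm. It lifted off with almost no pull.
- **Last checks:**
  - The cap's top is level to within about 0.3 degrees, and the arm was still. The cap's lower edge is about 2.5 cm above the mouth.
  - The knob is where it was after bracing, so the jaw has not slipped back.
  - The last picture shows the jar still between both jaws, and the spoon, mug and packet look undisturbed.
- **Not checked:** The arm hid the clamp from the top camera at the end, so I could not recheck the knob from above. I did not measure whether the jar had turned; the pictures show no sign of it.

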